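Ready the belt drive: seat the idler, hold the tensioner back

TASK

Get the little belt drive ready for a new belt: set the loose idler block down into its pocket on the drive base, upright and fully home with its tab in the slot, and let go of it. Then push the sprung tensioner arm back by its thumb post until it has passed its ratchet click and a little farther, so that your push and not the pawl is holding the spring, and finish while still holding it back there. Leave the bottle, cork and marker alone.

Things in the scene. Friction and masses are not known exactly. Their poses are not given: they have to be found in the camera images.
- drive_base: Grey base plate of a belt drive, fixed, 150 (its x) x 220 (its y) x 10 mm. Origin: centre of its underside; z up; -x side towards the robot. On it: the pocket (near side, +y end), a dark 36 mm motor pulley (far side, +y end) and the pawl's guide (far side), both up to 31 mm above the bench, and the tensioner arm, from the middle to the -y end.
- pocket (a point): Centre of the floor of the rectangular pocket, on the plate's top 10 mm above the bench; axes as drive_base. Inside 45 mm along x, 33 mm along y; aluminium walls 7 mm thick and 10 mm high above its floor. The wall on the -x side has an 18 mm wide slot in its middle for the block's tab.
- tab_slot (a point): Middle of that slot, on the floor, 26 mm from the pocket's centre towards the base's -x.
- idler_block: Loose aluminium block, about 120 g, 40 (its x) x 28 (its y) x 36 mm high, a fixed white roller on top (26 mm across, to 54 mm high), a tab 12 mm wide, 10 mm high, 13 mm long at the foot of its -x end. Origin: centre of the underside of the 40 x 28 body. Stands upright, turned any way. Seated, its axes point as the base's. Grasp it across the 28 mm sides, 13 to 36 mm up.
- tab_tip (a point): End of the tab, at the level of the block's underside, 33 mm from its origin along -x.
- tensioner_arm (a joint): Turn of the arm, rad: 0 at rest (sprung to it), growing counter-clockwise from above (thumb post goes from the base's -y end towards its +x); end stop 0.75. Takes about 3.5 N at the post to start, 7 to 10 N from 0.3 (the tooth lifts the pawl from 0.17 on) to 0.6, 12 N at 0.66. The pawl has clicked in at 0.46; let go after that, the arm falls back on the pawl at 0.45.
- thumb_post (a point): Top centre of the upright steel thumb post at the end of the arm: 16 mm across, 52 mm tall, free all round from 37 mm to 89 mm (its top) above the bench, a 26 mm white roller and the arm below it. It moves in a circle of 80 mm radius round the arm's pivot.
- pivot_axis (a point): Axis of the arm's pivot, 22 mm above the bench; at rest the arm points from here along the base's -y. The hub's top is 41 mm above the bench.
- pawl_slider (a joint): Pawl slider, m: 0 when fully in towards the arm's pivot, up to 0.006 as the tooth lifts it; it drops back to 0 at the click. Moves by itself.
- dropper_bottle: Brown dropper bottle, 33 mm across, 79 mm tall, standing behind the drive; a bystander. Origin: centre of its underside.
- cork: Cork stopper, 27 mm across, 26 mm tall, standing near the bench's edge; a bystander. Origin: centre of its underside.
- felt_marker: Felt marker lying flat, 139 x 17 x 19 mm; a bystander. Origin: middle of its underside, its length along its x.
Not all that is in view belongs to the job. There is more than one size of the idler_block; the job needs the largest.

How it is judged:
By the outcome, as a careful person would: the job done as asked, in the order asked, and still so for the second after the job is handed in, while the arm keeps its last pose, push and grip.
It also fails if it takes over 45 s, if anything falls off the work surface, if the arm or the gripper's body presses on something with over 40 N, if the wrist force passes 120 N, or if a joint passes its speed limit or range.

ROBOT

A 6-joint arm with a two-finger parallel gripper is mounted at the origin on a cart in front of the work surface, level with it; the furniture and walls round the work are solid. World frame = base frame: x ahead of the robot, y to its left, z up, the work surface at z = 0. Lengths are in m, angles in rad, forces in N, time in s.
With the tool pointing down it reaches from about 0.375 to 0.9 m from the base axis. Payload 3.1 kg.
Tool frame: the origin (TCP) lies between the finger pads; the fingertips stand 19 mm ahead of it and the grasp point (between the pads) is the TCP; z points along the fingers, y is the direction in which the jaws open and shut (so a half turn about z gives the same grasp; the last joint's range is limited). The gripper opens to 87 mm and grips with 3 to 60 N. Pads are 19 mm wide; open, the fingers measure 117 mm over their backs; the gripper's body (75 mm by 190 mm) begins 51 mm behind the grasp point.
Start: joints at [1.069, 0.527, 1.433, -0, 1.181, -0.178], TCP at [0.198, 0.593, 0.242] pointing down, gripper open.
Joint ranges: [-3.08, 3.08], [-0.75, 2.2], [0.22, 2.44], [-1.43, 4.57], [0, 2.65], [-2.85, 2.85]. Speed limits (rad/s): [2.79, 2.79, 3.14, 3.14, 3.14, 3.14].

INTERFACE

Orientations are given as a unit quaternion [x, y, z, w].
In Python, from rig import robot gives the robot as it stands.
- The arm moves only by the tool apply_moves, never from a script. Its argument "series" is a list of rows, each a list of 7 numbers: the shift along the tool's x, y, z in cm, then the turn, a rotation vector about the tool's x, y, z in degrees, then the opening, from 0 (shut) to 1 (fully open). In form: [[dx, dy, dz, rx, ry, rz, grip], ...]. A call has 1 to 5 rows; each row is the pose to reach, as a shift and turn from the pose commanded when the call began, along the tool's axes at that moment; what a row does not reach only later rows make up. A row lasts 1/12 s, in which the tool goes at most 41.7 mm and 7.16 degrees, less where a joint would pass 70% of its speed; a pose out of reach is approached as far as the arm can. A call with a gripper value outside its range is refused whole. The fingers move at their own pace and stop on an object; "newtons" is the grip in N (left out, the last holds). Time passes only in rows, so rows that repeat a pose let the fingers close. It gives the time, the measured TCP pose, the force and the opening at its end, in the units of the state.
- robot.get_obs(): the state, without advancing time (a new reading comes with each control period).
- robot.camera(name): name is "side" or "top"; returns the picture (480x640x3 uint8, red, green, blue); there is no depth.
- robot.camera_params(name): a dict with "mtx" (3x3 intrinsics, pixels), "origin" and "rotation" of the camera in the world. Camera axes: x right, y down, z forward; pixel columns grow to the right and rows downward; lengths in m; the calibration is good to about 2 mm. A picture is of the moment at which its call begins. camera_params takes no time and is no camera call.
- robot.hand_in(): hands the job in, once; it reports no verdict.
The state is a dict: "time": time; "q": joint angles; "joint_velocities": joint speeds; "joint_torque": joint torques, N m; "position": TCP position; "tool_rot": TCP orientation; "ft_force": force on the tool from outside, world axes, zero at the start; "moment": the same for the moment, N m; "grip_width": finger opening in m.
Only numpy, scipy, OpenCV 4.12 (cv2) and the standard library are available. Lean on these libraries where they do the work, as an engineer would, in place of code of your own. Each camera call takes 0.05 s, during which the arm holds its last target. There are 200 camera calls.

## Working session

There is one attempt and no reset: what is moved stays moved. The work goes in short steps, Python scripts to look and compute and a tool call to move; the robot and the scene stay as the last step left them, time stands still between calls to the robot, and variables do not carry over. Pictures are saved under pics/ and viewed, about 8 in all and at most 12, crops included, and the job is handed in when it is done.

Besides the shell and the picture viewer there is one more tool, called after "Emit:" as name([rows], argument=value, ...), one row to a line, values as JSON. apply_moves: Moves the arm, as the interface text tells. Its arguments: {"type":"object","properties":{"series":{"type":"array"},"newtons":{"type":"number"}},"required":["series"]}

```bash
ls; mkdir -p pics
python3 - <<'E'
from rig import robot
import cv2
for n in("top","side"):
    im=robot.camera(n); cv2.imwrite(f"pics/{n}0.png",im[:,:,::-1])
    print(n,robot.camera_params(n))
o=robot.get_obs();print(o)
E
```

```text
pics
top {'mtx': array([[486.58083883,   0.        , 320.6259524 ],
       [  0.        , 486.58083883, 242.61727634],
       [  0.        ,   0.        ,   1.        ]]), 'origin': array([ 0.37587873, -0.15752762,  1.22380936]), 'rotation': array([ 0.71152818, -0.70091774,  0.03625481, -0.03357925])}
side {'mtx': array([[565.95321492,   0.        , 313.83886365],
       [  0.        , 565.95321492, 242.03701298],
       [  0.        ,   0.        ,   1.        ]]), 'origin': array([ 0.06967412, -0.91002834,  0.80867244]), 'rotation': array([ 0.88093081, -0.22253994,  0.10180813, -0.40505802])}
{'time': 0.1, 'q': array([ 1.06947536e+00,  5.28366267e-01,  1.43373979e+00, -3.33494680e-05,
        1.18136873e+00, -1.78547743e-01]), 'joint_velocities': array([-0.00051587, -0.0026409 , -0.00271593,  0.00155593,  0.00051618,
       -0.00066242]), 'joint_torque': array([-8.85523896e-04, -4.40988100e+01, -1.77149016e+01,  6.34764391e-02,
        5.34510158e-02, -4.67011500e-05]), 'position': array([0.19796589, 0.59218956, 0.24068463]), 'tool_rot': array([ 1.60680618e-01,  9.87006005e-01, -8.92358165e-04, -2.99237848e-04]), 'ft_force': array([0.82767084, 0.73708499, 0.43367788]), 'moment': array([0.00904828, 0.00743025, 0.00742963]), 'grip_width': 0.08704378337804158}
```

View pics/top0.png

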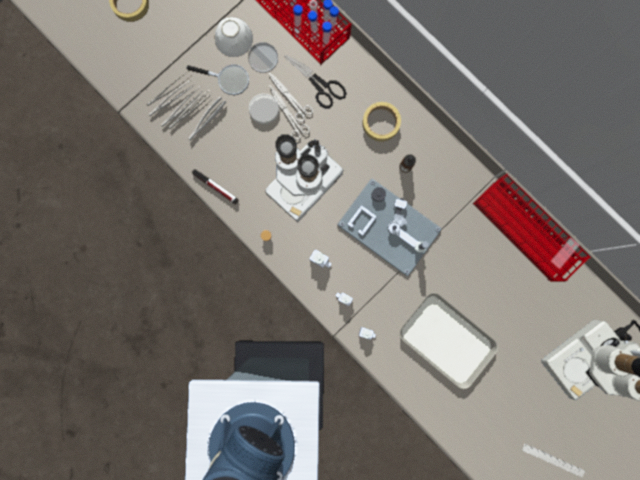

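View pics/side0.png

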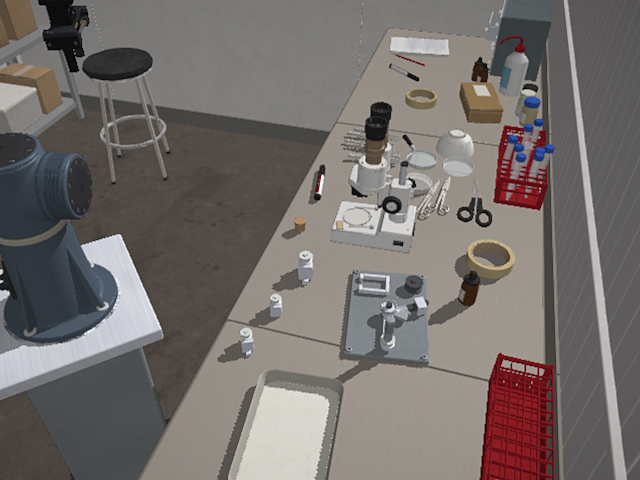

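The top view shows the base plate around (390,227), with the three idler blocks at (320,260), (344,299) and (367,334). The first looks largest. I'll zoom in on the important areas.

```bash
cat > h.py <<'E'
import numpy as np, cv2
from rig import robot
from scipy.spatial.transform import Rotation as R
P={n:robot.camera_params(n) for n in("top","side")}
def rot(n):
    return R.from_quat(P[n]["rotation"]).as_matrix() if np.size(P[n]["rotation"])==4 else P[n]["rotation"]
def at(n,uv,z):   # pixel -> world on plane z
    d=rot(n)@np.linalg.solve(P[n]["mtx"],[*uv,1]); o=P[n]["origin"]
    return o+d*(z-o[2])/d[2]
def px(n,p):
    c=(np.atleast_2d(p)-P[n]["origin"])@rot(n); c=c@P[n]["mtx"].T
    return c[:,:2]/c[:,2:]
def crop(im,x0,y0,w,h,s):
    return cv2.resize(im[y0:y0+h,x0:x0+w],None,fx=s,fy=s,interpolation=cv2.INTER_CUBIC)
E
python3 - <<'E'
from h import *
t=cv2.imread("pics/top0.png");s=cv2.imread("pics/side0.png")
a=np.vstack([crop(t,300,170,150,112,5)])
cv2.imwrite("pics/ct.png",a)
b=crop(s,230,240,210,125,3.8); cv2.imwrite("pics/cs.png",b);print(a.shape,b.shape)
print(at("top",(390,227),0),at("side",(388,315),0.0),at("top",(320,260),.0),at("side",(306,282),0))
E
```

```text
(560, 750, 3) (475, 798, 3)
[ 0.53971613 -0.33667021  0.        ] [ 0.53936136 -0.3353788   0.        ] [ 0.45320616 -0.16033872  0.        ] [ 4.43312039e-01 -1.81954362e-01 -1.11022302e-16]
```

View pics/ct.png

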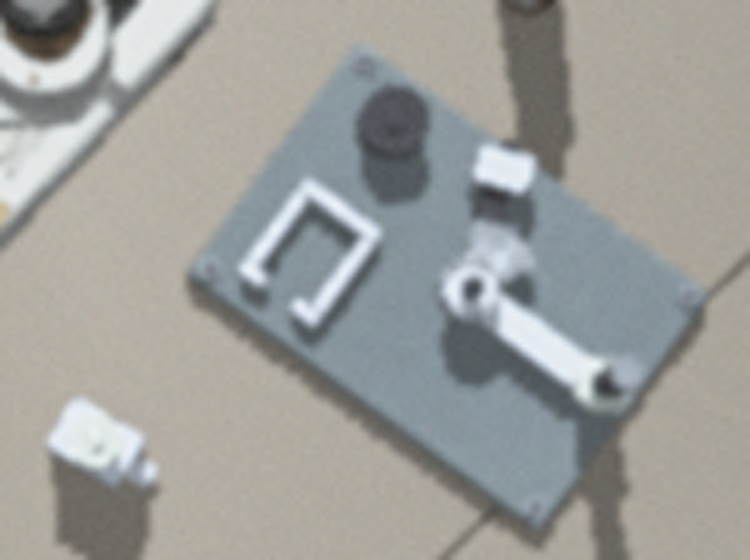

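View pics/cs.png

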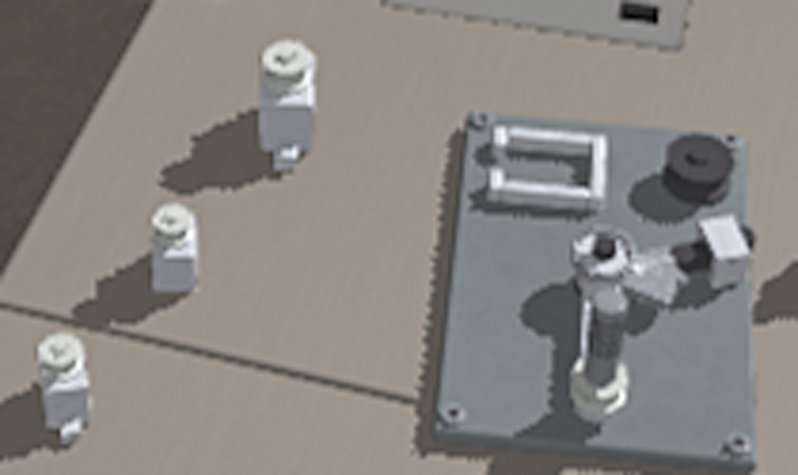

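```bash
cat >> h.py <<'E'
from scipy.optimize import least_squares
def fit(obs,x0):  # obs: (cam, full px, local xyz); pose x,y,yaw
    def res(p):
        Rz=R.from_euler("z",p[2]).as_matrix()
        return np.concatenate([px(c,Rz@np.array(l)+[p[0],p[1],0])[0]-u for c,u,l in obs])
    s=least_squares(res,x0,loss="soft_l1"); return s.x,res(s.x).reshape(-1,2)
E
cat > m.py <<'E'
from h import *
T=lambda u,v:("top",np.array([300+(u+.5)/5-.5,170+(v+.5)/5-.5]))
S=lambda u,v:("side",np.array([230+(u+.5)/3.8-.5,240+(v+.5)/3.8-.5]))
B=[(*T(360,45),(.075,.11,.01)),(*T(190,272),(-.075,.11,.01)),(*T(540,533),(-.075,-.11,.01)),(*T(705,300),(.075,-.11,.01)),
(*S(468,112),(-.075,.11,.01)),(*S(742,130),(.075,.11,.01)),(*S(440,428),(-.075,-.11,.01)),(*S(755,455),(.075,-.11,.01))]
K=[(*T(75,398),(.02,-.014,.036)),(*T(48,445),(.02,.014,.036)),(*T(150,476),(-.033,0,.01)),
(*S(288,60),(0,0,.054)),(*S(285,168),(-.033,0,0)),(*S(262,150),(-.02,-.014,0)),(*S(310,152),(-.02,.014,0))]
def best(o,x):
    return min((fit(o,[*x,a]) for a in np.arange(-3,3.2,.7)),key=lambda s:abs(s[1]).sum())
if __name__=="__main__":
    for n,o,x in(("base",B,(.54,-.336)),("block",K,(.45,-.17))):
        for c in(None,"top","side"):
            s,r=best([q for q in o if c in(None,q[0])],x);print(n,c,s.round(4));print(r.round(1).tolist())
    # pocket from wall outer/inner corners at z=.02, base frame
    b,_=best(B,(.54,-.336)); Rz=R.from_euler("z",b[2]).as_matrix().T
    L=lambda q,z:(Rz@(at(*q,z)-[b[0],b[1],0])*1000).round(1)
    print("pocket outer top",[L(T(*p),.02) for p in((308,178),(383,232),(313,332),(240,277))])
    print("pocket outer side",[L(S(*p),.02) for p in((494,126),(607,136),(607,205),(490,196))])
    print("pivot",L(T(471,287),.041),L(S(604,246),.041)); print("post top",L(T(622,375),.089),L(S(607,298),.089))
E
python3 m.py
```

```text
base None [ 0.5392 -0.3326 -0.6194]
[[-0.7, -1.0], [-1.5, 0.7], [-0.2, 0.5], [1.2, -1.0], [-0.4, -1.4], [1.2, 0.2], [-2.2, 0.3], [0.9, 1.7]]
base top [ 0.5388 -0.3336 -0.6285]
[[0.2, -1.0], [-1.1, 0.4], [-0.3, 0.8], [1.6, -0.4]]
base side [ 0.5402 -0.3317 -0.6078]
[[-0.9, -1.5], [0.7, -0.6], [-1.3, 0.2], [1.7, 0.8]]
block None [ 0.4555 -0.1573  1.0485]
[[0.1, -0.2], [-0.3, 0.2], [0.6, 0.8], [-0.0, -2.3], [0.4, 0.1], [13.6, 0.4], [-12.8, -0.3]]
block top [ 0.4563 -0.1571  1.0639]
[[-0.1, -0.4], [-0.4, 0.1], [0.6, 0.3]]
block side [ 0.4366 -0.1923 -2.0119]
[[-0.3, 11.3], [0.1, -8.9], [-0.4, 0.5], [0.7, -0.6]]
pocket outer top [array([ 0.9, 87.9, 20. ]), array([ 1. , 41.7, 20. ]), array([-60.6,  40.4,  20. ]), array([-59.8,  85.9,  20. ])]
pocket outer side [array([-59. ,  86.3,  20. ]), array([ 0.5, 86.1, 20. ]), array([ 1.7, 35.4, 20. ]), array([-57.8,  34.4,  20. ])]
pivot [ 0.4 -8.9 41. ] [ -0.3 -13.3  41. ]
post top [ -1.  -87.8  89. ] [ -1.2 -90.4  89. ]
```

Run:
```python
from m import *
def tri(a,b):
    f=lambda p:np.concatenate([px("top",p)[0]-a,px("side",p)[0]-b])
    s=least_squares(f,[.6,-.2,.1]);return s.x.round(3),s.fun.round(1)
print("eyepieces",tri((307,167),(375,125)),tri((287,148),(380,108)))
print("scope base corners",at("top",(342,170),.03),at("top",(296,217),.03),at("side",(412,249),.0))
K[5]=(*S(262,150),(-.02,.014,0));K[6]=(*S(312,150),(-.02,-.014,0))
for c in(None,"side"):
    s,r=best([q for q in K if c in(None,q[0])],(.45,-.16));print("block",c,s.round(4),r.round(1).tolist())
Q=[(*T(308,178),(.0295,.0235,.02)),(*T(383,232),(.0295,-.0235,.02)),(*T(313,332),(-.0295,-.0235,.01)),(*T(240,277),(-.0295,.0235,.02)),
(*S(494,126),(-.0295,.0235,.02)),(*S(607,136),(.0295,.0235,.02)),(*S(607,205),(.0295,-.0235,.01)),(*S(490,196),(-.0295,-.0235,.01))]
for c in(None,"top","side"):
    s,r=best([q for q in Q if c in(None,q[0])],(.55,-.26));print("pocket",c,s.round(4),r.round(1).tolist())
b=np.array([.5392,-.3326]);Rz=R.from_euler("z",-.6194).as_matrix()[:2,:2]
print("pocket from base",b+Rz@[-.0295,.063],"post",b+Rz@[0,-.09],"pulley",at("top",T(395,115)[1],.031))
o=robot.get_obs();M=R.from_quat(o["tool_rot"]).as_matrix();print(M.round(3),M.T@(np.array([.456,-.157,.2])-o["position"]), M.T@(np.array([.35,.3,.24])-o["position"]))
```

```text
eyepieces (array([ 0.618, -0.132,  0.286]), array([ 0.1, -0.2, -0.2,  0. ])) (array([ 0.654, -0.092,  0.294]), array([ 0.2, -0.4, -0.5,  0.1]))
scope base corners [ 0.67769294 -0.21196314  0.03      ] [ 0.5570939 -0.099215   0.03     ] [ 6.92151303e-01 -2.01286638e-01 -1.11022302e-16]
block None [ 0.4556 -0.1571 -5.2403] [[0.1, -0.2], [-0.4, 0.2], [0.5, 0.8], [-0.0, -2.4], [0.3, 0.0], [-0.2, 0.1], [0.4, 0.4]]
block side [ 0.4554 -0.1575  1.0313] [[-0.0, -2.2], [0.1, 0.2], [-0.3, 0.2], [0.2, 0.6]]
pocket None [ 0.5532 -0.2634 -0.5982] [[-0.4, 0.1], [0.1, -0.0], [0.3, -0.4], [-0.2, -0.6], [0.2, -0.3], [-0.1, -0.9], [-0.6, 1.3], [-0.1, 1.4]]
pocket top [ 0.5526 -0.2635 -0.5991] [[-0.3, 0.3], [0.1, 0.2], [0.4, -0.2], [-0.2, -0.4]]
pocket side [ 0.5542 -0.2625 -0.5933] [[0.3, -0.7], [-0.0, -1.4], [-0.4, 0.8], [0.2, 1.0]]
pocket from base [ 0.55175475 -0.26417757] post [ 0.48695079 -0.40588042] pulley [ 0.62149344 -0.30366595  0.031     ]
[[-0.948  0.317 -0.001]
 [ 0.317  0.948 -0.002]
 [ 0.    -0.002 -1.   ]] [-0.48235489 -0.62858271  0.04170581] [-0.23686222 -0.22887724  0.00103783]
```

Emit:
apply_moves([
  [-2.9,-3,0,0,0,7,1],
  [-5.8,-6,0,0,0,14,1],
  [-8.7,-9,0,0,0,21,1],
  [-11.6,-12,0,0,0,28,1],
  [-14.5,-15,0,0,0,35,1],
])

```text
time: 0.52
position: [0.288, 0.4029, 0.2412]
tool_rot: [0.452, 0.892, -0.0, -0.0]
ft_force: [0.1, -0.1, 0.2]
grip_width: 0.0871
```

Emit:
apply_moves([
  [-4.1,-0.6,0,0,0,7,1],
  [-8.2,-1.2,0,0,0,14,1],
  [-12.3,-1.8,0,0,0,21,1],
  [-16.4,-2.4,0,0,0,28,1],
  [-20.5,-3,0,0,0,35,1],
])

```text
time: 0.93
position: [0.3861, 0.2202, 0.2415]
tool_rot: [0.7, 0.714, -0.0, -0.0]
ft_force: [0.7, 0.8, -0.0]
grip_width: 0.0867
```

Emit:
apply_moves([
  [-4,0.8,0,0,0,7,1],
  [-8,1.6,0,0,0,14,1],
  [-12,2.4,0,0,0,21,1],
  [-16,3.2,0,0,0,28,1],
  [-20,4,0,0,0,31.2,1],
])

```text
time: 1.35
position: [0.4309, 0.0213, 0.2415]
tool_rot: [0.866, 0.5, -0.0, -0.0]
ft_force: [-0.1, 0.5, -0.5]
grip_width: 0.0874
```

Emit:
apply_moves([
  [-2.84,2.21,0,0,0,0,1],
  [-5.68,4.42,0,0,0,0,1],
  [-8.52,6.63,0,0,0,0,1],
  [-11.36,8.84,0,0,0,0,1],
  [-14.2,11.06,2,0,0,0,1],
])

```text
time: 1.77
position: [0.4589, -0.158, 0.224]
tool_rot: [0.865, 0.502, 0.002, 0.003]
ft_force: [1.5, -0.1, 0.3]
grip_width: 0.0868
```

Emit:
apply_moves([
  [0,0,4,0,0,0,1],
  [0,0,8,0,0,0,1],
  [0,0,11.3,0,0,0,1],
  [0,0,11.3,0,0,0,1],
])

```text
time: 2.1
position: [0.4527, -0.1531, 0.1028]
tool_rot: [0.865, 0.502, -0.003, -0.006]
ft_force: [-0.8, 0.3, 0.7]
grip_width: 0.087
```

Run:
```python
from h import *
o=robot.get_obs();print(o["time"],o["position"],o["q"],o["grip_width"])
t=robot.camera("top")[:,:,::-1];s=robot.camera("side")[:,:,::-1]
cv2.imwrite("pics/g1.png",np.hstack([crop(t,280,220,80,80,5),crop(s,256,230,100,100,4)]))
```

```text
2.1 [ 0.45271556 -0.15308122  0.10282191] [-5.60426697e-01  5.72366862e-01  1.90812044e+00 -1.35318148e-04
  6.75350590e-01 -4.08624330e-02] 0.08695210559675925
```

View pics/g1.png

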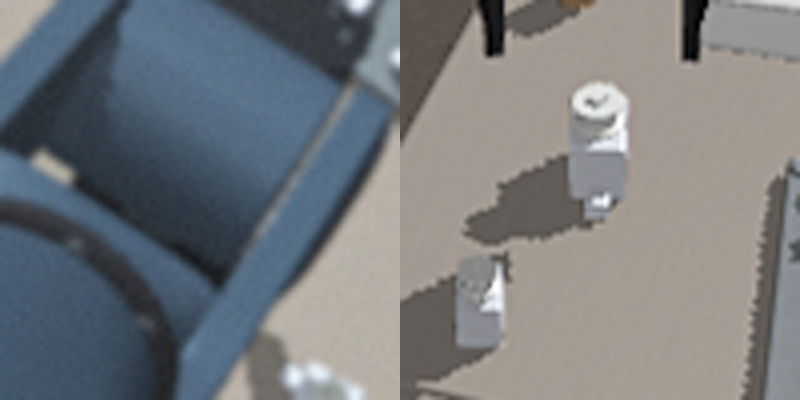

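Emit:
apply_moves([
  [0,0,0,0,0,0,1],
  [0,0,0,0,0,0,1],
  [0,0,0,0,0,0,1],
])

```text
time: 2.45
position: [0.4582, -0.1554, 0.1108]
tool_rot: [0.865, 0.503, 0.001, 0.002]
ft_force: [0.1, -0.6, 0.4]
grip_width: 0.0872
```

Run:
```python
from h import *
o=robot.get_obs();M=R.from_quat(o["tool_rot"]).as_matrix()
print(o["position"],o["tool_rot"]);print(M.T@(np.array([.4556,-.1571,.034])-o["position"])*100)
s=robot.camera("side")[:,:,::-1]
# expected tips of both fingers (inner edge, tip) in side image vs seen
for y in(-.0435,.0435): print(px("side",o["position"]+M@[0,y,.019]))
cv2.imwrite("pics/g2.png",crop(s,256,220,100,75,8))
```

```text
[ 0.45817971 -0.15543395  0.11076846] [0.86454009 0.50255779 0.00114982 0.00218404]
[-0.27084658 -0.17958153  7.67610979]
[[283.87073816 237.51905839]]
[[328.16961667 237.98530408]]
```

View pics/g2.png

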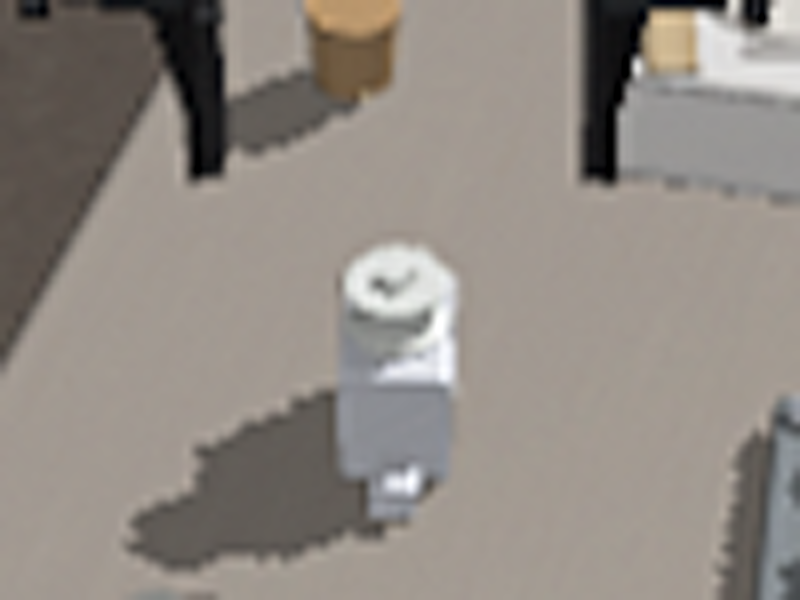

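Side view: the fingertips at (284,242) and (329,242) match the prediction, and the block at about (306,265) sits between them. I'm going down.

Emit:
apply_moves([
  [-0.2,-0.15,2.2,0,0,0,1],
  [-0.2,-0.15,4.4,0,0,0,1],
  [-0.2,-0.15,6.4,0,0,0,1],
  [-0.2,-0.15,7.6,0,0,0,1],
  [-0.2,-0.15,7.6,0,0,0,1],
])

```text
time: 2.92
position: [0.4541, -0.1556, 0.0317]
tool_rot: [0.865, 0.502, -0.0, -0.001]
ft_force: [-0.3, 0.1, -0.4]
grip_width: 0.0871
```

Emit:
apply_moves([
  [0,0,0,0,0,0,1],
  [0,0,0,0,0,0,1],
  [0,0,0,0,0,0,1],
])

```text
time: 3.17
position: [0.4554, -0.1563, 0.0338]
tool_rot: [0.865, 0.502, 0.001, 0.001]
ft_force: [0.5, -0.3, 0.2]
grip_width: 0.0867
```

Emit:
apply_moves([
  [0,0,0,0,0,0,0.5],
  [0,0,0,0,0,0,0.35],
  [0,0,0,0,0,0,0.25],
  [0,0,0,0,0,0,0.2],
  [0,0,0,0,0,0,0.2],
], newtons=25)

```text
time: 3.58
position: [0.4546, -0.1559, 0.0327]
tool_rot: [0.865, 0.502, 0.0, 0.0]
ft_force: [-0.1, -0.0, -0.2]
grip_width: 0.0616
```

Emit:
apply_moves([
  [0,0,0,0,0,0,0.2],
  [0,0,0,0,0,0,0.2],
  [0,0,0,0,0,0,0.2],
  [0,0,0,0,0,0,0.2],
])

```text
time: 3.92
position: [0.4545, -0.1559, 0.0325]
tool_rot: [0.865, 0.502, -0.0, -0.0]
ft_force: [-0.1, -0.0, 0.3]
grip_width: 0.0348
```

Emit:
apply_moves([
  [0,0,0,0,0,0,0],
  [0,0,0,0,0,0,0],
  [0,0,0,0,0,0,0],
  [0,0,0,0,0,0,0],
])

```text
time: 4.25
position: [0.4546, -0.156, 0.0325]
tool_rot: [0.865, 0.502, 0.0, 0.0]
ft_force: [0.6, -0.9, -1.1]
grip_width: 0.0279
```

Emit:
apply_moves([
  [0,0,-1,0,0,0,0],
  [0,0,-3,0,0,0,0],
  [0,0,-6,0,0,0,0],
  [0,0,-6,0,0,0,0],
  [0,0,-6,0,0,0,0],
])

```text
time: 4.67
position: [0.4554, -0.1564, 0.0942]
tool_rot: [0.865, 0.502, 0.001, 0.002]
ft_force: [0.0, 0.2, -1.9]
grip_width: 0.0283
```

Run:
```python
from h import *
o=robot.get_obs();M=R.from_quat(o["tool_rot"]).as_matrix()
print(o["position"],o["tool_rot"],o["grip_width"],o["ft_force"],o["q"])
h=np.arctan2(M[1,0],M[0,0]);print("heading",h,"turn rz deg",np.degrees(h+.61))
print(M.T@(np.array([.552,-.264,.0925])-o["position"])*100)
```

```text
[ 0.45537737 -0.15638779  0.09419118] [0.8646513  0.50236874 0.00088795 0.0017316 ] 0.02829734092433603 [ 0.00297928  0.18938357 -1.90639678] [-5.63418230e-01  5.88084454e-01  1.91666022e+00 -4.74547986e-05
  6.32956094e-01 -4.52581436e-02]
heading 1.0526740506697847 turn rz deg 95.26420580929945
[-4.56355007 13.72282521  0.22338739]
```

Emit:
apply_moves([
  [-0.9,2.7,-0.5,0,0,7,0],
  [-1.8,5.4,-0.5,0,0,14,0],
  [-2.7,8.1,-0.5,0,0,21,0],
  [-3.6,10.9,-0.5,0,0,28,0],
  [-4.5,13.7,-0.5,0,0,35,0],
])

```text
time: 5.08
position: [0.551, -0.2631, 0.0962]
tool_rot: [0.976, 0.216, -0.001, -0.001]
ft_force: [0.0, 0.3, -2.1]
grip_width: 0.028
```

Emit:
apply_moves([
  [0,0,0,0,0,7,0],
  [0,0,0,0,0,14,0],
  [0,0,0,0,0,21,0],
  [0,0,0,0,0,28,0],
  [0,0,0,0,0,35,0],
])

```text
time: 5.5
position: [0.5501, -0.2622, 0.0957]
tool_rot: [0.996, -0.088, -0.002, -0.001]
ft_force: [0.1, 0.4, -1.4]
grip_width: 0.0278
```

Emit:
apply_moves([
  [0,0,0,0,0,7,0],
  [0,0,0,0,0,14,0],
  [0,0,0,0,0,21,0],
  [0,0,0,0,0,25.3,0],
  [0,0,0,0,0,25.3,0],
])

```text
time: 5.92
position: [0.5501, -0.2621, 0.0959]
tool_rot: [0.954, -0.301, -0.002, -0.001]
ft_force: [-0.5, -0.2, -2.3]
grip_width: 0.0279
```

Emit:
apply_moves([
  [0,0,0,0,0,0,0],
  [0,0,0,0,0,0,0],
  [0,0,0,0,0,0,0],
  [0,0,0,0,0,0,0],
])

```text
time: 6.25
position: [0.5511, -0.2628, 0.0973]
tool_rot: [0.954, -0.3, -0.0, -0.0]
ft_force: [0.8, -1.0, -1.7]
grip_width: 0.0279
```

```bash
cat > v.py <<'E'
from h import *
import sys
o=robot.get_obs();M=R.from_quat(o["tool_rot"]).as_matrix()
print(o["time"],o["position"],o["grip_width"],o["ft_force"],"heading",np.arctan2(M[1,0],M[0,0]))
print("to pocket",M.T@(np.array([.5525,-.264,.0425])-o["position"])*100)
s=robot.camera("side")[:,:,::-1]
cv2.imwrite("pics/%s.png"%sys.argv[1],crop(s,330,240,110,82,7))
E
python3 v.py p1
```

```text
6.25 [ 0.55112622 -0.26277599  0.09729705] 0.027909473368651704 [ 0.82761521 -1.03295348 -1.74231137] heading -0.6099753622047762
to pocket [0.18536461 0.02152819 5.47961656]
```

View pics/p1.png

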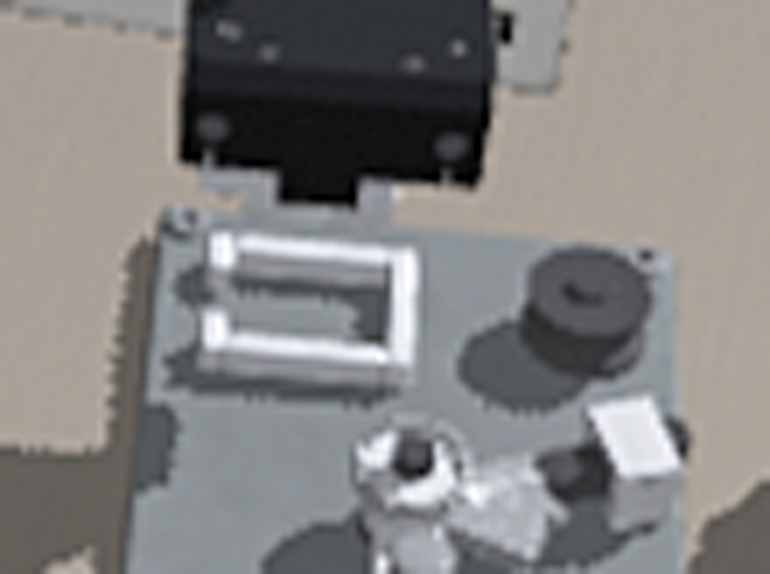

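Run:
```python
from h import *
def show(lbl,o,yaw,pts):
    Rz=R.from_euler("z",yaw).as_matrix()
    for p in pts: print(lbl,p,((px("side",Rz@np.array(p)+o)[0]-[330,240]+.5)*7-.5).round(0))
show("block",[.5511,-.2628,.0648],-.61,[(.02,-.014,0),(-.02,-.014,0),(-.033,-.006,0),(-.033,-.006,.01),(.02,-.014,.01)])
show("pocket",[.5525,-.264,0],-.61,[(.0295,.0235,.02),(-.0295,.0235,.02),(.0295,-.0235,.02),(-.0295,-.0235,.02),(.0225,.0165,.02),(.0225,-.0165,.02),(-.0295,.009,.02),(-.0295,-.009,.02)])
```

```text
block (0.02, -0.014, 0) [388. 221.]
block (-0.02, -0.014, 0) [241. 209.]
block (-0.033, -0.006, 0) [195. 185.]
block (-0.033, -0.006, 0.01) [197. 159.]
block (0.02, -0.014, 0.01) [391. 194.]
pocket (0.0295, 0.0235, 0.02) [418. 248.]
pocket (-0.0295, 0.0235, 0.02) [212. 232.]
pocket (0.0295, -0.0235, 0.02) [415. 365.]
pocket (-0.0295, -0.0235, 0.02) [203. 348.]
pocket (0.0225, 0.0165, 0.02) [393. 263.]
pocket (0.0225, -0.0165, 0.02) [391. 345.]
pocket (-0.0295, 0.009, 0.02) [209. 267.]
pocket (-0.0295, -0.009, 0.02) [205. 311.]
```

The side view agrees with the model to within 1 mm: pocket corners at (418,248) and (203,348), and the block's lower corner at (390,222). I'm lowering it in stages.

Emit:
apply_moves([
  [0.2,0,1,0,0,0,0],
  [0.2,0,2,0,0,0,0],
  [0.2,0,3,0,0,0,0],
  [0.2,0,3.6,0,0,0,0],
  [0.2,0,3.6,0,0,0,0],
])

```text
time: 6.72
position: [0.5515, -0.2631, 0.0591]
tool_rot: [0.954, -0.301, -0.002, -0.001]
ft_force: [0.1, 0.5, -2.1]
grip_width: 0.0282
```

Emit:
apply_moves([
  [0,0,0,0,0,0,0],
  [0,0,0,0,0,0,0],
  [0,0,0,0,0,0,0],
  [0,0,0,0,0,0,0],
  [0,0,0,0,0,0,0],
])

```text
time: 7.13
position: [0.5532, -0.2642, 0.062]
tool_rot: [0.954, -0.301, 0.0, 0.0]
ft_force: [-0.1, -0.4, -2.0]
grip_width: 0.0278
```

```bash
python3 v.py p2
```

```text
7.1333 [ 0.55316186 -0.26420822  0.06204901] 0.02775567596955634 [-0.13602138 -0.43751293 -2.02562745] heading -0.6107807123120573
to pocket [-0.06806349  0.02088051  1.95483593]
```

View pics/p2.png

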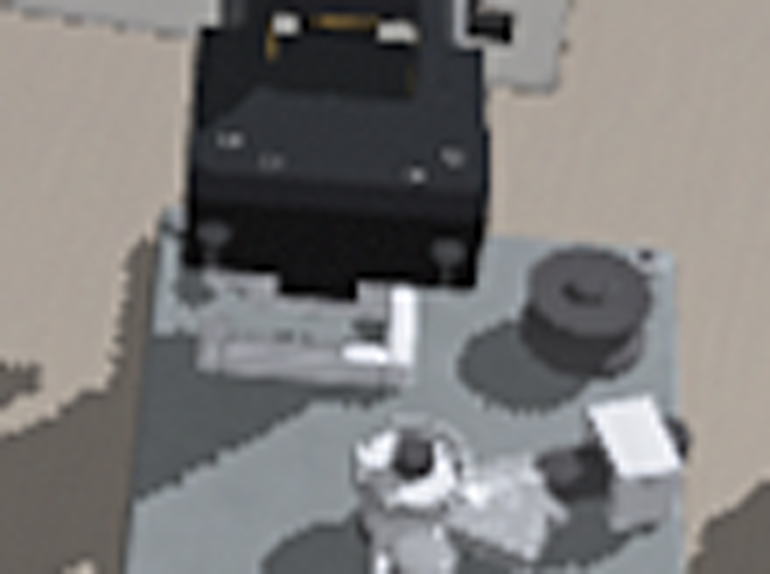

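The block hovers over the pocket and looks aligned. Lowering it the rest of the way.

Emit:
apply_moves([
  [0,0,0.4,0,0,0,0],
  [0,0,0.8,0,0,0,0],
  [0,0,1.2,0,0,0,0],
  [0,0,1.2,0,0,0,0],
  [0,0,1.2,0,0,0,0],
])

```text
time: 7.6
position: [0.5527, -0.2635, 0.0489]
tool_rot: [0.954, -0.301, -0.001, -0.0]
ft_force: [1.2, 1.6, -2.8]
grip_width: 0.0282
```

Emit:
apply_moves([
  [0,0,0.2,0,0,0,0],
  [0,0,0.4,0,0,0,0],
  [0,0,0.6,0,0,0,0],
  [0,0,0.7,0,0,0,0],
  [0,0,0.7,0,0,0,0],
])

```text
time: 8.02
position: [0.5531, -0.2638, 0.0425]
tool_rot: [0.954, -0.301, 0.0, -0.0]
ft_force: [2.3, 2.7, -1.2]
grip_width: 0.0282
```

Emit:
apply_moves([
  [0,0,0,0,0,0,0],
  [0,0,0,0,0,0,0],
  [0,0,0,0,0,0,0],
])

```text
time: 8.27
position: [0.5531, -0.2638, 0.0425]
tool_rot: [0.954, -0.301, 0.0, -0.0]
ft_force: [3.4, 2.9, -1.4]
grip_width: 0.0279
```

Emit:
apply_moves([
  [0,-0.1,0,0,0,0,0],
  [0,-0.1,0.1,0,0,0,0],
  [0,-0.1,0.15,0,0,0,0],
  [0,-0.1,0.15,0,0,0,0],
  [0,-0.1,0.15,0,0,0,0],
])

```text
time: 8.68
position: [0.5533, -0.2637, 0.0425]
tool_rot: [0.954, -0.3, 0.0, 0.0]
ft_force: [-1.9, 1.9, 7.5]
grip_width: 0.0277
```

It has bottomed out, with +7.5 N upward and z at the expected 0.0425. Releasing.

Emit:
apply_moves([
  [0,0,-0.1,0,0,0,0.45],
  [0,0,-0.1,0,0,0,0.5],
  [0,0,-0.1,0,0,0,0.55],
  [0,0,-0.1,0,0,0,0.55],
  [0,0,-0.1,0,0,0,0.55],
])

```text
time: 9.1
position: [0.5533, -0.2633, 0.0418]
tool_rot: [0.954, -0.301, -0.0, 0.0]
ft_force: [-0.5, 0.6, -0.2]
grip_width: 0.0463
```

Emit:
apply_moves([
  [0,0,-2,0,0,0,0.55],
  [0,0,-5,0,0,0,0.55],
  [0,0,-9,0,0,0,0.55],
  [0,0,-12,0,0,0,0.55],
  [0,0,-12,0,0,0,0.55],
])

```text
time: 9.52
position: [0.5571, -0.2657, 0.1687]
tool_rot: [0.954, -0.301, 0.006, 0.002]
ft_force: [0.8, -1.4, 1.5]
grip_width: 0.0479
```

```bash
python3 v.py p3
python3 - <<'E'
from h import *
o=robot.get_obs();M=R.from_quat(o["tool_rot"]).as_matrix();print(o["q"])
print("to post",M.T@(np.array([.487,-.4058,.15])-o["position"])*100)
Rz=R.from_euler("z",-.61).as_matrix()
for p in[(0,0,.054),(-.02,-.014,.036),(.02,-.014,.036),(-.033,0,.01)]: print(p,((px("side",Rz@np.array(p)+[.5532,-.2637,.01])[0]-[330,240]+.5)*7-.5).round(0))
E
```

```text
9.5167 [ 0.55710229 -0.26574951  0.16866897] 0.04791184115784542 [ 0.75818827 -1.42637247  1.45985055] heading -0.610486645611854
to pocket [-0.64570897  0.11601519 12.60944511]
[-6.25938133e-01  6.02848569e-01  1.53342992e+00 -2.36505321e-04
  9.96671487e-01  1.55555435e+00]
to post [ 2.44433189 15.48870895  1.61414565]
(0, 0, 0.054) [324. 182.]
(-0.02, -0.014, 0.036) [245. 258.]
(0.02, -0.014, 0.036) [391. 270.]
(-0.033, 0, 0.01) [196. 286.]
```

View pics/p3.png

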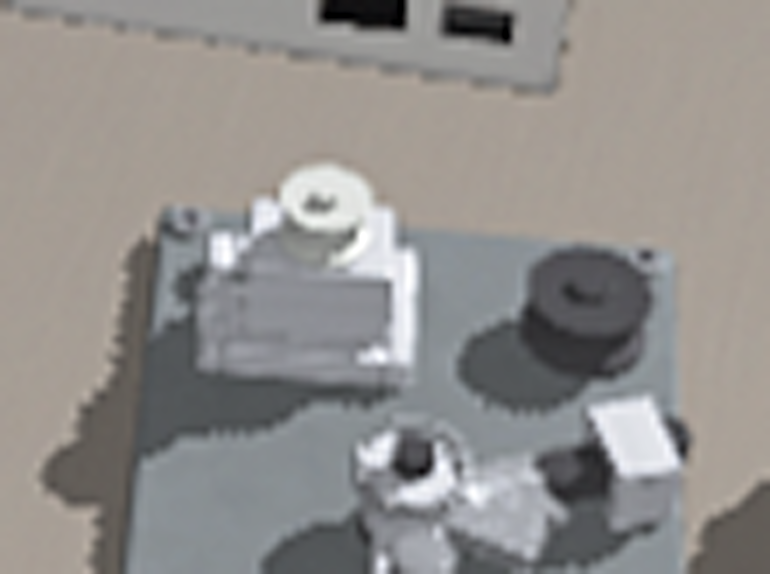

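Roller top at about (325,202) and the body's top edge at about (245,272) to (391,285), both lower than my model predicts (182 and 258 to 270). I'll check the block's size and seating before going on.

Run:
```python
from h import *
Rz=R.from_euler("z",1.0475).as_matrix()
for p in[(-.02,.014,0),(-.02,-.014,0),(-.02,.014,.036),(-.02,-.014,.036),(.02,-.014,.036),(-.033,0,0),(0,0,.054),(0,0,.036)]:
    print(p,((px("side",Rz@np.array(p)+[.455,-.1565,0])[0]-[256,220]+.5)*8-.5).round(0))
s=cv2.imread("pics/side0.png")
def lab(u0,v0): return crop(s,u0,v0,40,56,6.6)
cv2.imwrite("pics/cmp.png",np.hstack([lab(286,240),lab(258,284),lab(228,318)]))
for u,v in((306,282),(276,313),(246,350)):
    w=at("side",(u,v),0.);print(w.round(3),[np.diff(px("side",[w,w+[0,0,h]])[:,1]).round(1) for h in(.036,.054)])
```

```text
(-0.02, 0.014, 0) [340. 476.]
(-0.02, -0.014, 0) [449. 479.]
(-0.02, 0.014, 0.036) [337. 373.]
(-0.02, -0.014, 0.036) [449. 375.]
(0.02, -0.014, 0.036) [454. 269.]
(-0.033, 0, 0) [392. 514.]
(0, 0, 0.054) [395. 267.]
(0, 0, 0.036) [396. 320.]
[ 0.443 -0.182 -0.   ] [array([-12.9]), array([-19.6])]
[ 0.354 -0.229  0.   ] [array([-13.]), array([-19.7])]
[ 0.268 -0.284  0.   ] [array([-13.]), array([-19.8])]
```

View pics/cmp.png

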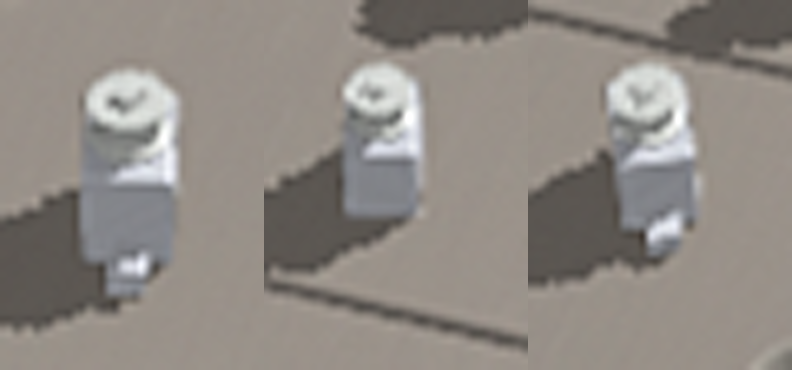

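The first block is clearly the largest. The same apparent-height offset was there before the grasp, so the view agrees with it being seated. Two pictures left. Next, moving over the thumb post and turning so the jaws lie along the push direction.

Emit:
apply_moves([
  [0.5,3.1,0,0,0,-7,0.7],
  [1,6.2,0,0,0,-14,0.7],
  [1.5,9.3,0,0,0,-21,0.7],
  [2,12.4,0,0,0,-28,0.7],
  [2.4,15.4,0,0,0,-35,0.7],
])

```text
time: 9.98
position: [0.4834, -0.4037, 0.1603]
tool_rot: [1.0, 0.003, -0.001, -0.001]
ft_force: [0.6, -0.3, -0.5]
grip_width: 0.0605
```

Emit:
apply_moves([
  [0,0,0,0,0,-7,0.7],
  [0,0,0,0,0,-14,0.7],
  [0,0,0,0,0,-21,0.7],
  [0,0,0,0,0,-28,0.7],
  [0,0,0,0,0,-35,0.7],
])

```text
time: 10.4
position: [0.4838, -0.4025, 0.1601]
tool_rot: [0.953, 0.303, -0.001, -0.002]
ft_force: [-0.2, 0.2, -0.2]
grip_width: 0.061
```

Emit:
apply_moves([
  [0,0,0,0,0,-7,0.7],
  [0,0,0,0,0,-14,0.7],
  [0,0,0,0,0,-19.7,0.7],
  [0,0,0,0,0,-19.7,0.7],
  [0,0,0,0,0,-19.7,0.7],
])

```text
time: 10.82
position: [0.4842, -0.4025, 0.1606]
tool_rot: [0.889, 0.458, -0.0, -0.001]
ft_force: [0.1, -0.2, -0.4]
grip_width: 0.0611
```

Emit:
apply_moves([
  [0,0,0,0,0,0,0.7],
  [0,0,0,0,0,0,0.7],
  [0,0,0,0,0,0,0.7],
  [0,0,0,0,0,0,0.7],
])

```text
time: 11.15
position: [0.4848, -0.4031, 0.162]
tool_rot: [0.888, 0.459, -0.0, -0.0]
ft_force: [-0.1, -0.3, 0.2]
grip_width: 0.0608
```

```bash
cat > w.py <<'E'
from h import *
import sys
o=robot.get_obs();M=R.from_quat(o["tool_rot"]).as_matrix()
print(o["time"],o["position"].round(4),o["grip_width"].round(4),o["ft_force"].round(1),"q",o["q"].round(3),"heading",np.arctan2(M[1,0],M[0,0]))
post=np.array([.4868,-.405]);ey=np.array([.577,.817]);piv=post+.08*ey
for a in map(float,sys.argv[1:]):
    r=R.from_euler("z",a).as_matrix()[:2,:2]@(post-piv)
    print(a,M.T@(np.array([*(piv+r),.062])-o["position"])*100)
d=o["position"][:2]-piv;print("r",np.hypot(*d),"angle",np.arctan2(*d[::-1])-np.arctan2(*(post-piv)[::-1]))
E
python3 w.py 0; python3 -c "
from h import *
s=robot.camera('side')[:,:,::-1];cv2.imwrite('pics/q1.png',crop(s,330,220,110,140,4.2))"
```

```text
Traceback (most recent call last):
  File "w.py", line 4, in <module>
    print(o["time"],o["position"].round(4),o["grip_width"].round(4),o["ft_force"].round(1),"q",o["q"].round(3),"heading",np.arctan2(M[1,0],M[0,0]))
                                           ^^^^^^^^^^^^^^^^^^^^^
AttributeError: 'float' object has no attribute 'round'
```

View pics/q1.png

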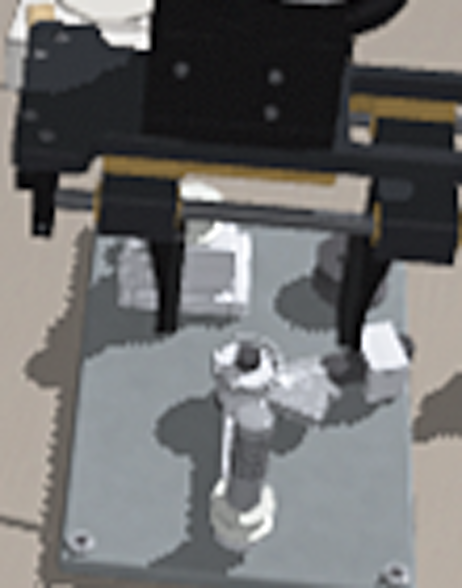

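The fingers straddle the post in the side view, with the post top at crop (253,410). I'm going down and then gripping.

Emit:
apply_moves([
  [0,0.27,3,0,0,0,0.7],
  [0,0.27,6,0,0,0,0.7],
  [0,0.27,9,0,0,0,0.7],
  [0,0.27,10,0,0,0,0.7],
  [0,0.27,10,0,0,0,0.7],
])

```text
time: 11.62
position: [0.4855, -0.4029, 0.0591]
tool_rot: [0.888, 0.459, -0.001, -0.003]
ft_force: [-0.3, 0.3, -0.3]
grip_width: 0.0608
```

Emit:
apply_moves([
  [0,0,0,0,0,0,0.4],
  [0,0,0,0,0,0,0.3],
  [0,0,0,0,0,0,0.3],
  [0,0,0,0,0,0,0.3],
  [0,0,0,0,0,0,0.3],
], newtons=40)

```text
time: 12.03
position: [0.4876, -0.4053, 0.0635]
tool_rot: [0.888, 0.459, 0.0, 0.001]
ft_force: [0.3, 0.7, -0.7]
grip_width: 0.0351
```

```bash
sed -i 's/o\["grip_width"\].round(4)/round(o["grip_width"],4)/' w.py; python3 w.py 0 .2 .4 .55
```

```text
12.0333 [ 0.4876 -0.4053  0.0635] 0.0351 [ 0.3  0.7 -0.7] q [-0.869  0.769  1.535 -0.     0.835 -0.254] heading 0.9548519511551384
0.0 [-0.02063014 -0.07807063  0.14717342]
0.2 [0.1405256  1.51144502 0.1508331 ]
0.4 [0.61425775 3.03726004 0.15414171]
0.55 [1.16377399 4.10306021 0.15631274]
r 0.07981406846805006 angle 0.009740734105278648
```

Emit:
apply_moves([
  [0,0,0,0,0,0,0],
  [0,0,0,0,0,0,0],
  [0,0,0,0,0,0,0],
  [0,0,0,0,0,0,0],
  [0,0,0,0,0,0,0],
], newtons=40)

```text
time: 12.45
position: [0.4875, -0.4051, 0.0623]
tool_rot: [0.888, 0.459, 0.0, 0.001]
ft_force: [0.8, -0.6, 1.5]
grip_width: 0.0152
```

Emit:
apply_moves([
  [0.01,0.4,0,0,0,-2.87,0],
  [0.04,0.8,0,0,0,-5.73,0],
  [0.16,1.59,0,0,0,-11.46,0],
  [0.36,2.36,0,0,0,-17.19,0],
  [0.36,2.36,0,0,0,-17.19,0],
])

```text
time: 12.87
position: [0.508, -0.4157, 0.0623]
tool_rot: [0.809, 0.588, -0.001, -0.001]
ft_force: [-6.2, -0.5, 5.8]
grip_width: 0.0153
```

```bash
python3 w.py
```

```text
12.8667 [ 0.508  -0.4157  0.0623] 0.0153 [-6.2 -0.5  5.8] q [-0.855  0.793  1.471 -0.002  0.879 -0.54 ] heading 1.2567354262899424
r 0.08001961500624155 angle 0.29811934518128513
```

Emit:
apply_moves([
  [0.04,0.8,0,0,0,-5.73,0],
  [0.16,1.59,0,0,0,-11.46,0],
  [0.28,2.1,0,0,0,-15.2,0],
  [0.28,2.1,0,0,0,-15.2,0],
  [0.28,2.1,0,0,0,-15.2,0],
])

```text
time: 13.28
position: [0.5275, -0.4197, 0.0623]
tool_rot: [0.726, 0.688, -0.001, -0.001]
ft_force: [-5.1, -2.2, 4.4]
grip_width: 0.0154
```

Emit:
apply_moves([
  [0,0,0,0,0,0,0],
  [0,0,0,0,0,0,0],
  [0,0,0,0,0,0,0],
  [0,0,0,0,0,0,0],
  [0,0,0,0,0,0,0],
])

```text
time: 13.7
position: [0.5273, -0.4197, 0.0623]
tool_rot: [0.726, 0.688, -0.001, -0.001]
ft_force: [-4.3, -2.0, 3.8]
grip_width: 0.0151
```

```bash
python3 w.py;  python3 -c "
from h import *
s=robot.camera('side')[:,:,::-1];t=robot.camera('top')[:,:,::-1]
cv2.imwrite('pics/q2.png',np.hstack([crop(s,330,220,110,140,4),crop(t,335,175,90,140,4)]))"
```

```text
13.7 [ 0.5273 -0.4197  0.0623] 0.0151 [-4.3 -2.   3.8] q [-0.837  0.811  1.421 -0.003  0.912 -0.781] heading 1.5163146507033618
r 0.08021771289021747 angle 0.5438293227041142
```

View pics/q2.png

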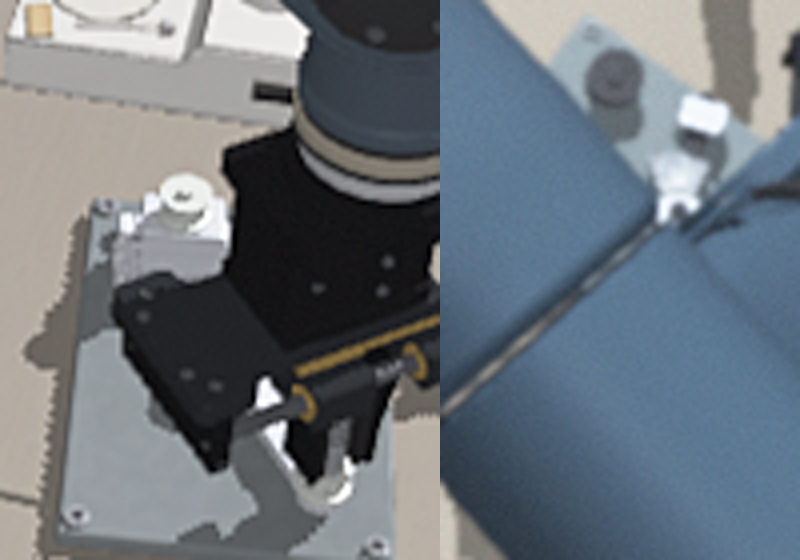

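The arm is at about 0.54 rad, taken from the gripped post's 42 mm chord. The block still sits in its pocket and the pawl block is in view. I'll advance slightly so the load clearly rests on the gripper, then recheck.

Emit:
apply_moves([
  [0,0.1,0,0,0,-0.7,0],
  [0,0.2,0,0,0,-1.4,0],
  [0,0.2,0,0,0,-1.4,0],
  [0,0.2,0,0,0,-1.4,0],
  [0,0.2,0,0,0,-1.4,0],
])

```text
time: 14.22
position: [0.5292, -0.4198, 0.0623]
tool_rot: [0.718, 0.696, -0.001, -0.001]
ft_force: [-5.7, -1.8, 4.5]
grip_width: 0.0155
```

Emit:
apply_moves([
  [0,0,0,0,0,0,0],
  [0,0,0,0,0,0,0],
  [0,0,0,0,0,0,0],
  [0,0,0,0,0,0,0],
  [0,0,0,0,0,0,0],
])

```text
time: 14.63
position: [0.5292, -0.4198, 0.0623]
tool_rot: [0.718, 0.696, -0.001, -0.001]
ft_force: [-4.9, -0.1, 3.8]
grip_width: 0.015
```

```bash
python3 w.py
```

```text
14.6333 [ 0.5292 -0.4198  0.0623] 0.015 [-4.9 -0.1  3.8] q [-0.835  0.812  1.417 -0.003  0.915 -0.803] heading 1.540811306049647
r 0.08027107061647157 angle 0.5680377549506193
```

```bash
python3 -c "
from rig import robot
print(robot.hand_in())"
```

```text
the job is handed in; nothing more can be done
None
```

The largest idler block is seated in its pocket and released. The tensioner arm is being held back past its click, and the job is handed in at about 14.6 s of robot time.

- **Idler block:** Pressing down gave a 7.5 N upward reaction with the tool at the height expected for a fully home block. After release, the picture showed the block upright inside the walls. It probably rests slightly towards the -y wall, and I did not get a clear view of the tab in the slot.
- **Tensioner arm:** I gripped the thumb post and swung it round its arc to about 0.56 rad, past the click at 0.46. The gripper was still holding it there when I handed in.
- **Bottle, cork and marker:** The arm never went near them.

Two checks disagreed with expectations:
- **Holding force:** The steady pull was about 5 N at the wrist, below the stated 7 to 10 N. Pivot friction helping to hold the arm could explain it. The angle comes from the tool's position, because the pawl itself was not clearly visible at the end.
- **Block height:** The roller and top of the block appeared 1 to 3 pixels lower in the side view than my model predicted. Most of that offset was already there before the grasp, so I did not take it as a seating error.

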